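# Set the breakfast tray with three egg cups

## Task

Breakfast is for three: make it exactly three egg cups standing right way up, mouth upwards, on the wooden tray. One is there already; bring the cup that stands mouth up on the draining mat and one of the two that drain upside down, and leave the other upside-down cup where it is. Put the cups down gently, without dropping them or knocking any over, and do not disturb the salt mill on the tray or the jar with the red lid behind it.

Things in the scene. Friction and masses are not known exactly. Their poses are not given: they have to be found in the camera images.
- cup_a: square blue stoneware egg cup, 48 x 48 x 62 mm high, about 0.12 kg, hollow: one end open (white rim band, white inside), the other an 8 mm base; walls 4.5 mm. Origin: centre of the base's outer face; z runs from base to mouth, x and y are square to the flat sides. It stands mouth up on the tray from the start.
- cup_b: square blue stoneware egg cup, 48 x 48 x 62 mm high, about 0.12 kg, hollow: one end open (white rim band, white inside), the other an 8 mm base; walls 4.5 mm. Origin: centre of the base's outer face; z runs from base to mouth, x and y are square to the flat sides. It starts mouth up on the draining mat, with its origin at the mat's top, 4 mm over the worktop.
- cup_c: square blue stoneware egg cup, 48 x 48 x 62 mm high, about 0.12 kg, hollow: one end open (white rim band, white inside), the other an 8 mm base; walls 4.5 mm. Origin: centre of the base's outer face; z runs from base to mouth, x and y are square to the flat sides. It starts upside down on the draining mat: its mouth on the mat, its origin 66 mm over the worktop and its z axis downwards.
- cup_d: square blue stoneware egg cup, 48 x 48 x 62 mm high, about 0.12 kg, hollow: one end open (white rim band, white inside), the other an 8 mm base; walls 4.5 mm. Origin: centre of the base's outer face; z runs from base to mouth, x and y are square to the flat sides. Starts upside down on the draining mat just as cup_c does.
- tray_floor (a point): centre of the inner floor, 6 mm over the worktop, of the fixed wooden tray: inside 164 (x) x 344 mm (y), rim 8 mm thick and 18 mm high over the worktop, brass handle bars 32 mm high over its +y and -y ends. Axes: the tray's own, z up. cup_a stands about 65 mm and the mill 135 mm towards +y; the -y half is empty. A fixed draining mat 4 mm thick lies right (-y) of the tray
- mill: glass salt mill with a grey top, 44 mm across and 90 mm high, standing loose at the +y end of the tray; origin at the centre of its underside.
- honey_jar: glass jar with a red lid, 62 mm across and 86 mm high, standing loose on the worktop behind the tray; origin at the centre of its underside. Other things stand fixed behind the tray: a lemon, a green bottle 235 mm high, an egg box and a mug (all beyond x = 0.61); a fixed dish rack stands behind the mat from x = 0.62 on.

How it is judged:
At the end, for the whole second after the job is handed in: cup_a, cup_b and exactly one of cup_c, cup_d stand still, mouth up, on the tray floor (base within 6 mm of it, tilt under 0.12 rad, origin within 80 mm of its centre in x, 170 mm in y); the other of cup_c, cup_d is upside down within 30 mm of its start (x of cup_a in the frame of tray_floor between -0.08 and 0.08 m and y of cup_a in the frame of tray_floor between -0.17 and 0.17 m and z of cup_a in the frame of tray_floor between -0.004 and 0.006 m and angle between each of cup_a, cup_b's own z axis and vertical below 0.12 rad and linear speed of each of cup_a, cup_b below 0.02 m/s and x of cup_b in the frame of tray_floor between -0.08 and 0.08 m and y of cup_b in the frame of tray_floor between -0.17 and 0.17 m and z of cup_b in the frame of tray_floor between -0.004 and 0.006 m and (((x of cup_c in the frame of tray_floor between -0.08 and 0.08 m and y of cup_c in the frame of tray_floor between -0.17 and 0.17 m and z of cup_c in the frame of tray_floor between -0.004 and 0.006 m and angle between cup_c's own z axis and vertical below 0.12 rad and linear speed of cup_c below 0.02 m/s) and (distance of cup_d from where it was at the start of the episode below 0.03 m and angle between cup_d's own z axis and vertical above 3 rad)) or ((x of cup_d in the frame of tray_floor between -0.08 and 0.08 m and y of cup_d in the frame of tray_floor between -0.17 and 0.17 m and z of cup_d in the frame of tray_floor between -0.004 and 0.006 m and angle between cup_d's own z axis and vertical below 0.12 rad and linear speed of cup_d below 0.02 m/s) and (distance of cup_c from where it was at the start of the episode below 0.03 m and angle between cup_c's own z axis and vertical above 3 rad)))); the robot touches nothing.
It fails at once if a cup is dropped: it moves at over 0.7 m/s out of the fingers ((linear speed of cup_a above 0.7 m/s and contact force between the fingers and cup_a below 0.1 N) or (linear speed of cup_b above 0.7 m/s and contact force between the fingers and cup_b below 0.1 N) or (linear speed of cup_c above 0.7 m/s and contact force between the fingers and cup_c below 0.1 N) or (linear speed of cup_d above 0.7 m/s and contact force between the fingers and cup_d below 0.1 N)).
It fails at once if a cup is knocked or falls over: it turns at over 6 rad/s out of the fingers ((angular speed of cup_a above 6 rad/s and contact force between the fingers and cup_a below 0.1 N) or (angular speed of cup_b above 6 rad/s and contact force between the fingers and cup_b below 0.1 N) or (angular speed of cup_c above 6 rad/s and contact force between the fingers and cup_c below 0.1 N) or (angular speed of cup_d above 6 rad/s and contact force between the fingers and cup_d below 0.1 N)).
It fails at once if the salt mill or the jar with the red lid is moved over 30 mm or tipped over 0.3 rad (distance of any of mill, honey_jar from where it was at the start of the episode above 0.03 m or angle between any of mill, honey_jar's own z axis and vertical above 0.3 rad).
It also fails if it takes over 72 s, if anything falls off the work surface, if the arm or the gripper's body presses on something with over 40 N, if the wrist force passes 120 N, or if a joint passes its speed limit or range.

## Robot

A 7-joint arm with a two-finger parallel gripper is mounted at the origin on a cart in front of the work surface, level with it; the furniture and walls round the work are solid. World frame = base frame: x ahead of the robot, y to its left, z up, the work surface at z = 0. Lengths are in m, angles in rad, forces in N, time in s.
With the tool pointing down it reaches from about 0.425 to 0.875 m from the base axis. Payload 4.7 kg.
Tool frame: the origin (TCP) lies at the very end of the fingers, on their centre line; the grasp point (between the pads) lies 19 mm behind it; z points along the fingers, y is the line along which they close (so a half turn about z gives the same grasp; the last joint's range is limited). The gripper opens to 87 mm and grips with 3 to 60 N. Pads are 19 mm wide; open, the fingers measure 117 mm over their backs; the gripper's body (75 mm by 190 mm) begins 51 mm behind the grasp point.
Start: joints at [1.338, 0.321, -0.07, 1.45, 0.023, 1.371, -0.057], TCP at [0.159, -0.63, 0.223] pointing down, gripper open.
Joint ranges: [-2.86, 2.86], [-0.3, 2.09], [-1.38, 1.24], [0.06, 2.45], [-1.56, 4.7], [0.09, 2.05], [-2.69, 2.69]. Speed limits (rad/s): [2.57, 2.57, 3.14, 3.14, 3.14, 3.14, 3.14].

## Interface

Orientations are given as a rotation vector (axis times angle).
In Python, from bench import ctrl gives the robot as it stands.
- The arm moves only by the shell command python3 -m jog 'ROWS' [FORCE]. ROWS is JSON, a list that holds one entry, the list of rows, each a list of 7 numbers: the shift along the tool's x, y, z in mm, then the turn, a rotation vector about the tool's x, y, z in degrees, then the finger opening in mm, from 0 to 87. A call has 1 to 10 rows; each row is the pose to reach, as a shift and turn from the pose commanded when the call began, along the tool's axes at that moment; what a row does not reach only later rows make up. A row lasts 1/10 s, in which the tool goes at most 50 mm and 8.59 degrees, less where a joint would pass 70% of its speed; a pose out of reach is approached as far as the arm can. A call with a gripper value outside its range is refused whole. The fingers move at their own pace and stop on an object; FORCE is the grip in N (left out, the last holds). Time passes only in rows, so rows that repeat a pose let the fingers close. It gives the time, the measured TCP pose, the force, the opening and the grip force at its end, in the units of the state.
- ctrl.get_state(): the state, without advancing time (a new reading comes with each control period).
- ctrl.get_image(name): name is "scene" or "side" or "wrist"; returns a dict with "image" (384x512x3 uint8, red, green, blue), "depth" (384x512 float32, m along the optical axis (not along the pixel's ray), 0 where there is no reading), "fov_y" (degrees; the focal length in pixels is half the picture's height over the tangent of half this angle, whatever the lens; pixels are square), "cx", "cy" (the principal point, pixels), "rvec" (rotation vector, rad) and "tvec" (3), from world to camera coordinates, as OpenCV has them. Camera axes: x right, y down, z forward; pixel columns grow to the right and rows downward; lengths in m; the calibration is good to about 2 mm. A picture is of the moment at which its call begins.
- ctrl.close_job(): hands the job in; it is judged then, once.
The state is a dict: "time": time; "joint_positions": joint angles; "qd": joint speeds; "joint_torque": joint torques, N m; "position": TCP position; "tool_rot": TCP orientation; "ft_force": force on the tool from outside, world axes, zero at the start; "torque": the same for the moment, N m; "grip_width": opening from 0.0 (shut) to 1.0 (fully open); "grip_force": force on a finger pad.
Only numpy, scipy, OpenCV 4.12 (cv2) and the standard library are available. Lean on these libraries where they do the work, as an engineer would, in place of code of your own. Each camera call takes 0.05 s, during which the arm holds its last target. There are 200 camera calls.

## Working session

There is one attempt and no reset: what is moved stays moved. The work goes in short steps, Python scripts to look and compute and a shell command to move; the robot and the scene stay as the last step left them, time stands still between calls to the robot, and variables do not carry over. Pictures are saved under pics/ and viewed, at most 10 in all, crops included, and the job is handed in when it is done.

```bash
ls; mkdir -p pics
python3 - <<'E'
from bench import ctrl
import cv2,numpy as np
print(ctrl.get_state())
ims=[]
for n in ("scene","side"):
    d=ctrl.get_image(n); np.savez("/tmp/"+n,**d); cv2.imwrite("pics/%s0.png"%n,d["image"][:,:,::-1])
    print(n,d["fov_y"],d["cx"],d["cy"],d["rvec"],d["tvec"])
E
```

```text
pics
{'time': 0.0, 'joint_positions': array([ 1.3381031 ,  0.32183735, -0.07007959,  1.45169024,  0.02261598,
        1.37078302, -0.05687136]), 'qd': array([ 0.00110569,  0.00137079,  0.00011899, -0.00065994, -0.00121579,
        0.00097226, -0.00078947]), 'joint_torque': array([-2.30766454e-04, -4.91282701e+01, -4.03702240e-01, -3.12526023e+01,
       -6.39276858e-02,  4.38099552e-02,  1.71464258e-04]), 'position': array([ 0.15859885, -0.62977993,  0.22144451]), 'tool_rot': array([-3.11580946e+00, -3.86535267e-01,  5.52490753e-04]), 'ft_force': array([-0.32038382,  0.14742015,  0.38216255]), 'torque': array([-0.01145637, -0.02719957,  0.01349153]), 'grip_force': 0.0, 'grip_width': 1.0007175248922535}
scene 45.09990460681647 251.2672873230288 190.9956188381595 [ 0.93870465 -2.43803319  1.09119152] [0.42427583 0.31894119 1.04569661]
side 50.377197565004714 258.64798737590695 191.74530166187242 [ 0.47444911 -2.47731419  1.55967706] [0.53252375 0.17254438 1.05171554]
```

View pics/scene0.png

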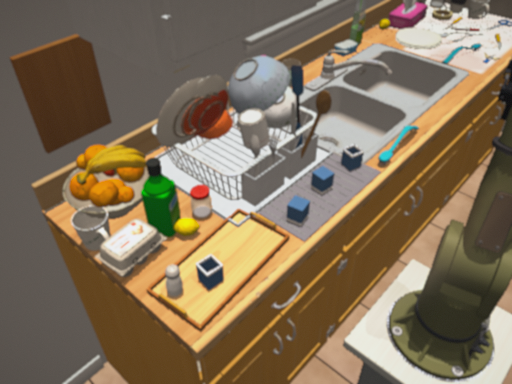

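View pics/side0.png

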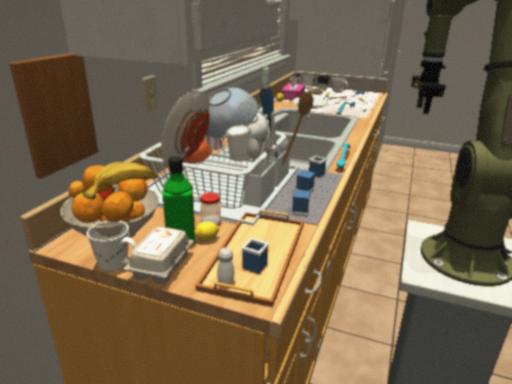

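The scene view shows cup_a on the tray at (210,270) and the mill at (174,280). The two upside-down cups are at (298,209) and (322,179), and the mouth-up cup_b is at (352,157). Next I measure them from depth.

```bash
cat > h.py <<'E'
import numpy as np,cv2
from scipy.spatial.transform import Rotation as R
def cloud(d):
    h,w=d["depth"].shape; f=h/2/np.tan(np.radians(float(d["fov_y"]))/2)
    v,u=np.mgrid[:h,:w]; z=d["depth"]
    p=np.stack([(u-d["cx"])*z/f,(v-d["cy"])*z/f,z],-1)
    P=(p-np.asarray(d["tvec"]))@R.from_rotvec(d["rvec"]).as_matrix()
    P[z<=0]=np.nan
    return P
def blobs(d,zmin,zmax,box,amin=25,blue=True):
    P=cloud(d); im=d["image"].astype(int)
    m=(P[...,2]>zmin)&(P[...,2]<zmax)&(P[...,0]>box[0])&(P[...,0]<box[1])&(P[...,1]>box[2])&(P[...,1]<box[3])
    if blue: m&=(im[...,2]>im[...,0]+12)
    n,l,s,c=cv2.connectedComponentsWithStats(m.astype(np.uint8))
    for i in range(1,n):
        if s[i,4]>=amin: yield c[i],P[l==i]
E
python3 - <<'E'
from h import *
for n in ("scene","side"):
    d=dict(np.load("/tmp/%s.npz"%n)); print(n)
    for c,p in blobs(d,.012,.09,(.3,.62,-.6,.6)):
        t=p[p[:,2]>p[:,2].max()-.012]
        r=cv2.minAreaRect(t[:,:2].astype(np.float32)*1000)
        print(c.round(),len(p),"z",p[:,2].min().round(3),p[:,2].max().round(3),"x",p[:,0].min().round(3),p[:,0].max().round(3),"y",p[:,1].min().round(3),p[:,1].max().round(3),"toprect",np.round(r[0],0),np.round(r[1],0),round(r[2],0))
    P=cloud(d)
    for uv in ([(352,157),(298,205),(174,270),(200,190),(172,288),(287,238),(201,322),(235,215),(240,250)] if n=="scene" else []):print(uv,P[uv[1],uv[0]].round(3))
E
```

```text
scene
[392. 147.] 232 z 0.017 0.066 x 0.396 0.43 y -0.599 -0.432 toprect [ 421. -576.] [45. 18.] 88.0
[353. 150.] 28 z 0.035 0.057 x 0.482 0.504 y -0.408 -0.383 toprect [ 496. -393.] [24. 20.] 71.0
[351. 161.] 196 z 0.013 0.056 x 0.456 0.512 y -0.391 -0.347 toprect [ 477. -362.] [57. 31.] 29.0
[322. 178.] 412 z 0.017 0.072 x 0.462 0.516 y -0.254 -0.194 toprect [ 489. -224.] [54. 51.] 83.0
[298. 208.] 447 z 0.017 0.072 x 0.434 0.487 y -0.099 -0.042 toprect [461. -72.] [50. 54.] 9.0
[209. 264.] 109 z 0.018 0.058 x 0.484 0.51 y 0.222 0.256 toprect [503. 235.] [37. 20.] 53.0
[211. 279.] 237 z 0.013 0.061 x 0.46 0.506 y 0.231 0.272 toprect [474. 260.] [56. 27.] 40.0
(352, 157) [ 0.471 -0.353  0.057]
(298, 205) [ 0.456 -0.061  0.066]
(174, 270) [0.516 0.327 0.096]
(200, 190) [0.687 0.088 0.085]
(172, 288) [0.516 0.342 0.042]
(287, 238) [0.43  0.016 0.015]
(201, 322) [0.417 0.345 0.005]
(235, 215) [0.601 0.04  0.007]
(240, 250) [0.5   0.126 0.006]
side
[342. 156.] 109 z 0.026 0.064 x 0.398 0.431 y -0.597 -0.428 toprect [ 420. -577.] [16. 40.] 11.0
[305. 186.] 779 z 0.012 0.071 x 0.435 0.514 y -0.386 -0.039 toprect [ 477. -146.] [ 54. 207.] 9.0
[255. 246.] 56 z 0.042 0.059 x 0.479 0.507 y 0.22 0.236 toprect [495. 224.] [29. 15.] 18.0
[254. 261.] 340 z 0.012 0.059 x 0.462 0.508 y 0.237 0.273 toprect [479. 264.] [51. 26.] 31.0
```

```bash
cat >> h.py <<'E'
def tool(lean,yaw=0.,turn=0):
    """tool down, closing axis (y) along world azimuth yaw deg (-x.. kept nearest start), lean deg: >0 wrist on the +side of tool x"""
    x=np.array([-np.sin(np.radians(yaw)),np.cos(np.radians(yaw)),0]) # tool x: world +y at yaw 0
    B=np.column_stack([x,np.cross([0,0,-1],x),[0,0,-1]])
    return R.from_matrix(B)*R.from_euler('y',-lean,degrees=True)
def plan(grasp,rot,st=None):
    from bench import ctrl
    st=st or ctrl.get_state(); R0=R.from_rotvec(st["tool_rot"])
    tcp=np.array(grasp)+rot.apply([0,0,.019])
    print("shift",np.round(R0.inv().apply(tcp-st["position"])*1000,1),"turn",np.round((R0.inv()*rot).as_rotvec(degrees=True),1))
E
python3 - <<'E'
from h import *
print(tool(0).as_matrix().round(2), tool(45).apply([0,0,1]))
plan((.484,-.372,.20),tool(0))
d=dict(np.load("/tmp/scene.npz")); P=cloud(d)
for n,(u,v) in dict(bottle=(160,195),bcap=(153,165),lemon=(187,226),edge1=(330,240),edge2=(340,236)).items(): print(n,P[v,u].round(3))
E
```

```text
[[ 0.  1.  0.]
 [ 1.  0.  0.]
 [ 0.  0. -1.]] [ 0.         -0.70710678 -0.70710678]
shift [ 378.5 -170.4   40.8] turn [ -0.1  -0.1 -75.9]
bottle [0.687 0.219 0.153]
bcap [0.708 0.209 0.234]
lemon [0.64  0.184 0.046]
edge1 [ 0.383 -0.133 -0.081]
edge2 [ 0.384 -0.193 -0.112]
```

```bash
python3 -m jog '[[[378,-170,41,0,0,-76,87],[378,-170,41,0,0,-76,87],[378,-170,41,0,0,-76,87],[378,-170,41,0,0,-76,87],[378,-170,41,0,0,-76,87],[378,-170,41,0,0,-76,87],[378,-170,41,0,0,-76,87],[378,-170,41,0,0,-76,87],[378,-170,41,0,0,-76,87],[378,-170,41,0,0,-76,87]]]'
python3 - <<'E'
from h import *
from bench import ctrl
d=ctrl.get_image("wrist"); np.savez("/tmp/wrist",**d); cv2.imwrite("pics/w1.png",d["image"][:,:,::-1])
s=ctrl.get_state(); print(s["position"],s["tool_rot"],s["joint_positions"])
for c,p in blobs(d,.012,.08,(.3,.6,-.6,.05)):
    t=p[p[:,2]>p[:,2].max()-.015]; r=cv2.minAreaRect(t[:,:2].astype(np.float32)*1000)
    print(c.round(),len(p),p.min(0).round(3),p.max(0).round(3),np.round(r[0]),np.round(r[1]),round(r[2]))
E
```

```text
time: 1.1
position: [0.4865, -0.3691, 0.1807]
tool_rot: [-2.209, -2.232, -0.003]
ft_force: [0.2, -0.4, -0.1]
grip_width: 1.0
grip_force: 0.0
[ 0.48419858 -0.37199055  0.18090035] [-2.21714335e+00 -2.22394909e+00  1.90853750e-04] [ 0.98757223  0.29413197 -0.45382561  1.59650591  0.13276187  1.28295502
  0.51581809]
[259.  26.] 3067 [ 0.464 -0.249  0.016] [ 0.515 -0.211  0.068] [ 489. -228.] [38. 48.] 83
[387.  68.] 38 [ 0.598 -0.266  0.063] [ 0.6   -0.26   0.072] [ 599. -263.] [7. 2.] 90
[260. 164.] 360 [ 0.47  -0.361  0.012] [ 0.514 -0.348  0.057] [ 492. -354.] [ 1. 46.] 74
[254. 201.] 573 [ 0.462 -0.402  0.014] [ 0.509 -0.37   0.057] [ 490. -392.] [51. 25.] 24
[192. 242.] 477 [ 0.403 -0.459  0.025] [ 0.431 -0.433  0.034] [ 417. -446.] [26. 29.] 90
[195. 301.] 454 [ 0.41  -0.544  0.029] [ 0.425 -0.495  0.045] [ 417. -520.] [13. 50.] 3
```

View pics/w1.png

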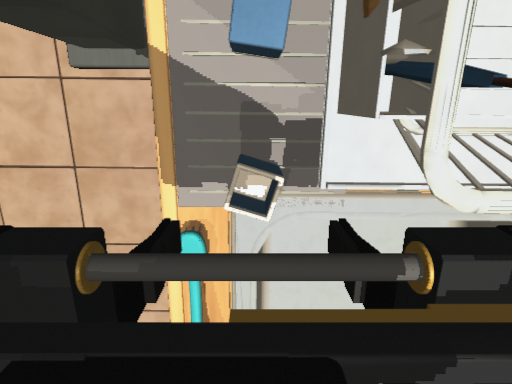

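The wrist view shows cup_b with rim corners at about (241,155), (285,174), (270,219) and (226,205), turned about 20°. Upside-down cup 2 is at the top, around (260,25).

```bash
cat >> h.py <<'E'
def atz(d,uv,z):
    f=192/np.tan(np.radians(float(d["fov_y"]))/2); M=R.from_rotvec(d["rvec"]).as_matrix(); t=np.asarray(d["tvec"])
    o=-M.T@t; uv=np.atleast_2d(uv); r=np.c_[(uv[:,0]-d["cx"])/f,(uv[:,1]-d["cy"])/f,np.ones(len(uv))]@M
    return o+r*((z-o[2])/r[:,2])[:,None]
E
python3 - <<'E'
from h import *
d=dict(np.load("/tmp/wrist.npz")); P=cloud(d); im=d["image"].astype(int)
m=(P[...,2]>.055)&(P[...,2]<.08)&(P[...,0]<.55)&(P[...,1]<-.32)
m[:130]=0;m[225:]=0
q=P[m]; r=cv2.minAreaRect(q[:,:2].astype(np.float32)*1000); print(m.sum(),np.round(r[0],1),np.round(r[1],1),round(r[2],1))
w=atz(d,[(241,155),(285,174),(270,219),(226,205)],.066); print(w.round(3),w.mean(0))
for k in range(4): e=w[(k+1)%4]-w[k]; print(np.linalg.norm(e).round(3),np.degrees(np.arctan2(e[1],e[0])).round(1))
plan((.484,-.372,.05),tool(0,-20))
E
```

```text
989 [ 485.6 -377.1] [48.  47.9] 73.1
[[ 0.474 -0.34   0.066]
 [ 0.515 -0.357  0.066]
 [ 0.502 -0.403  0.066]
 [ 0.459 -0.389  0.066]] [ 0.48743506 -0.37225706  0.066     ]
0.045 -23.1
0.048 -106.0
0.046 161.8
0.052 73.4
shift [-1.000e-01 -1.000e-01  1.499e+02] turn [-0.1 -0.  20.2]
```

```bash
python3 -m jog '[[[-3,2,40,0,0,8,87],[-3,2,80,0,0,17,87],[-3,2,110,0,0,17,87],[-3,2,140,0,0,17,87],[-3,2,156,0,0,17,87],[-3,2,156,0,0,17,87],[-3,2,156,0,0,17,87],[-3,2,156,0,0,17,30],[-3,2,156,0,0,17,30],[-3,2,156,0,0,17,30]]]' 15
python3 -m jog '[[[0,0,0,0,0,0,30],[0,0,0,0,0,0,30],[0,0,0,0,0,0,30],[0,0,0,0,0,0,30],[0,0,-10,0,0,0,30],[0,0,-35,0,0,0,30],[0,0,-65,0,0,0,30],[0,0,-100,0,0,0,30],[0,0,-120,0,0,0,30],[0,0,-120,0,0,0,30]]]'
python3 - <<'E'
from h import *
plan((.52,.165,.2),tool(0,0))
d=dict(np.load("/tmp/scene.npz")); P=cloud(d); im=d["image"].astype(int)
m=(P[...,2]>.001)&(P[...,2]<.011)&(P[...,0]>.38)&(P[...,0]<.62)&(P[...,1]>0)&(P[...,1]<.4)&(im[...,0]-im[...,2]>80)
m=cv2.erode(m.astype(np.uint8),np.ones((3,3)))>0
for c in np.argwhere(m)[::400]: pass
q=P[m&(P[...,2]>.004)]; r=cv2.minAreaRect(q[:,:2].astype(np.float32)*1000); print(len(q),r)
E
```

```text
time: 2.15
position: [0.4864, -0.3766, 0.0268]
tool_rot: [2.522, 1.87, 0.0]
ft_force: [-0.2, 0.2, 0.2]
grip_width: 0.811
grip_force: 0.0
time: 3.15
position: [0.4878, -0.3774, 0.1498]
tool_rot: [2.518, 1.868, 0.002]
ft_force: [0.5, 0.0, -1.6]
grip_width: 0.551
grip_force: 15.0
shift [ 528.3 -126.3  -33.5] turn [  0.3   0.2 -16.9]
3314 ((491.77783203125, 200.1231231689453), (367.54339599609375, 221.17227172851562), 88.12120056152344)
```

```bash
python3 -m jog '[[[30,-7,0,0,0,-2,30],[70,-17,0,0,0,-4,30],[120,-29,0,0,0,-7,30],[170,-41,0,0,0,-10,30],[220,-53,0,0,0,-12,30],[270,-65,0,0,0,-14,30],[320,-77,0,0,0,-16,30],[360,-87,0,0,0,-17,30],[390,-94,0,0,0,-17,30],[400,-96,0,0,0,-17,30]]]'
python3 -m jog '[[[20,0,0,0,0,0,30],[50,0,0,0,0,0,30],[90,0,0,0,0,0,30],[113,0,0,0,0,0,30],[123,0,0,0,0,0,30],[123,0,0,0,0,0,30],[123,0,0,0,0,0,30],[123,0,0,0,0,0,30]]]'
python3 - <<'E'
from h import *
from bench import ctrl
s=ctrl.get_state();print(s["position"],s["tool_rot"],s["joint_positions"].round(2))
plan((.52,.165,.05),tool(0,0))
d=ctrl.get_image("wrist"); np.savez("/tmp/wrist",**d); cv2.imwrite("pics/w2.png",d["image"][:,:,::-1])
E
```

```text
time: 4.15
position: [0.5087, 0.0393, 0.1447]
tool_rot: [-2.21, -2.23, -0.0]
ft_force: [-0.0, -0.5, -1.9]
grip_width: 0.552
grip_force: 15.0
time: 4.95
position: [0.5099, 0.1551, 0.1451]
tool_rot: [2.222, 2.22, -0.002]
ft_force: [0.1, 0.5, -1.0]
grip_width: 0.552
grip_force: 15.0
[0.50992455 0.15510213 0.14512553] [ 2.22171128e+00  2.22036310e+00 -2.15879323e-03] [ 0.39  0.2  -0.81  1.82  0.16  1.19 -0.47]
shift [ 10.1  10.1 114.1] turn [-0.   0.1 -0. ]
```

View pics/w2.png

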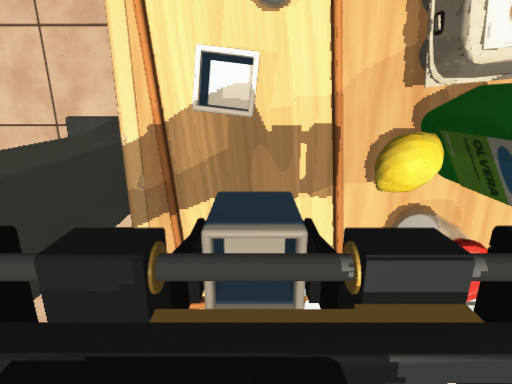

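The wrist view shows cup_b held square at (255,245). cup_a is clear at (227,80), the far rim is at column 335, and the lemon and jar are right of it. I'll lower it now.

```bash
python3 -m jog '[[[10,8,30,0,0,0,30],[10,8,60,0,0,0,30],[10,8,85,0,0,0,30],[10,8,100,0,0,0,30],[10,8,110,0,0,0,30],[10,8,117,0,0,0,30],[10,8,117,0,0,0,30],[10,8,117,0,0,0,30],[10,8,117,0,0,0,60],[10,8,117,0,0,0,70]]]'
python3 -m jog '[[[0,0,0,0,0,0,70],[0,0,-5,0,0,0,70],[0,0,-20,0,0,0,70],[0,0,-60,0,0,0,70],[0,0,-105,0,0,0,70],[0,0,-140,0,0,0,87],[-30,0,-170,0,0,0,87],[-80,-20,-180,0,0,0,87],[-130,-40,-180,0,0,0,87],[-150,-50,-180,0,0,0,87]]]'
python3 - <<'E'
from h import *
from bench import ctrl
s=ctrl.get_state();print(s["position"],s["tool_rot"],s["joint_positions"].round(2))
d=ctrl.get_image("wrist"); np.savez("/tmp/wrist",**d); cv2.imwrite("pics/w3.png",d["image"][:,:,::-1])
sc=ctrl.get_image("scene")
for c,p in blobs(sc,.012,.075,(.38,.6,-.12,.3)): print(c.round(),len(p),p.min(0).round(3),p.max(0).round(3))
for c,p in blobs(d,.055,.075,(.38,.6,-.3,.3)):
    r=cv2.minAreaRect(p[:,:2].astype(np.float32)*1000); print("w",c.round(),len(p),r)
E
```

```text
time: 6.0
position: [0.5183, 0.1677, 0.0294]
tool_rot: [2.218, 2.223, 0.002]
ft_force: [0.2, 0.8, -0.0]
grip_width: 0.654
grip_force: 0.0
time: 7.0
position: [0.4673, 0.0141, 0.2103]
tool_rot: [2.22, 2.219, -0.0]
ft_force: [0.8, -0.7, 0.2]
grip_width: 0.998
grip_force: 0.0
[0.4672853  0.01410801 0.2102774 ] [ 2.21966436e+00  2.21866711e+00 -1.23073379e-04] [ 0.65 -0.05 -0.71  1.88 -0.03  1.3  -0.05]
[298. 208.] 448 [ 0.435 -0.098  0.016] [ 0.49  -0.042  0.072]
[224. 240.] 94 [0.514 0.143 0.02 ] [0.54  0.174 0.057]
[225. 253.] 235 [0.491 0.147 0.012] [0.536 0.191 0.059]
[209. 264.] 113 [0.481 0.222 0.021] [0.51  0.254 0.057]
[211. 279.] 241 [0.461 0.231 0.012] [0.507 0.272 0.058]
w [249. 239.] 1118 ((460.85009765625, -61.32988739013672), (48.06776809692383, 32.88846969604492), 9.572823524475098)
```

View pics/w3.png

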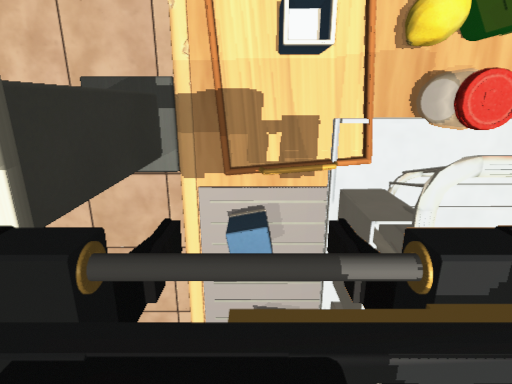

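The wrist view shows cup_b standing at (307,22), the tray's near handle at about (300,168), and the upside-down cup 1 at (249,238), turned about 10°. I'll do a two-stage flip: grip with a 45° lean and lay it on its side, then regrip and stand it up.

Run:
```python
from h import *
r=tool(45,9.6); g=np.array([.462,-.070,.035])
plan(g-r.apply([0,0,.12]),r)
```

```text
shift [-11.8 -16.8 103.3] turn [ -3.9 -44.7  -9.4]
```

```bash
python3 -m jog '[[[-2,-3,0,-0.6,-7.5,-1.6,87],[-4,-6,20,-1.3,-15,-3.1,87],[-6,-8,40,-2,-22.4,-4.7,87],[-8,-11,60,-2.6,-30,-6.3,87],[-10,-14,80,-3.2,-37,-7.8,87],[-12,-17,103,-3.9,-44.7,-9.4,87],[-12,-17,103,-3.9,-44.7,-9.4,87],[-12,-17,103,-3.9,-44.7,-9.4,87],[-12,-17,103,-3.9,-44.7,-9.4,87]]]'
python3 - <<'E'
from h import *
from bench import ctrl
s=ctrl.get_state();print(s["position"],s["joint_positions"].round(2))
r=tool(45,9.6); g=np.array([.462,-.070,.035]); plan(g,r)
E
```

```text
time: 8.0
position: [0.4527, 0.0052, 0.1084]
tool_rot: [1.586, 1.883, -0.647]
ft_force: [0.4, -0.5, 0.9]
grip_width: 1.001
grip_force: 0.0
[0.45269678 0.00521107 0.10843125] [ 0.22  0.35 -0.93  2.06  0.91  1.5  -0.95]
shift [ -2.1  -4.4 124.4] turn [ 0.5 -0.2 -0. ]
```

```bash
python3 -m jog '[[[-1,-3,40,0,0,0,87],[-1,-3,75,0,0,0,87],[-1,-3,100,0,0,0,87],[-1,-3,115,0,0,0,87],[-1,-3,122,0,0,0,87],[-1,-3,122,0,0,0,87],[-1,-3,122,0,0,0,87],[-1,-3,122,0,0,0,30],[-1,-3,122,0,0,0,30],[-1,-3,122,0,0,0,30]]]' 20
python3 -m jog '[[[0,0,0,0,0,0,30],[0,0,0,0,0,0,30],[0,0,0,0,0,0,30],[0,0,0,0,0,0,30]]]'
python3 - <<'E'
from h import *
from bench import ctrl
s=ctrl.get_state();print(s["position"],s["joint_positions"].round(2))
r=tool(45,9.6)
print("up 100mm:",r.inv().apply([0,0,100]).round(1))
E
```

```text
time: 9.0
position: [0.4634, -0.0799, 0.0199]
tool_rot: [1.582, 1.889, -0.651]
ft_force: [-0.7, -0.4, -0.3]
grip_width: 0.814
grip_force: 0.0
time: 9.4
position: [0.4632, -0.0804, 0.0196]
tool_rot: [1.583, 1.888, -0.652]
ft_force: [-0.3, 0.8, 0.3]
grip_width: 0.55
grip_force: 20.0
[ 0.46323083 -0.08042567  0.01962837] [ 0.29  0.45 -0.81  2.16  1.1   1.33 -1.02]
up 100mm: [-70.7   0.  -70.7]
```

```bash
python3 -m jog '[[[-10,0,-10,0,0,0,30],[-30,0,-30,0,0,0,30],[-50,0,-50,0,0,0,30],[-65,0,-65,0,0,0,30],[-75,0,-75,0,0,0,30],[-75,0,-75,0,0,0,30]]]'
python3 - <<'E'
from h import *
from bench import ctrl
s=ctrl.get_state();print(s["position"],s["joint_positions"].round(2))
plan([.475,-.07,.15],tool(-45,0)); plan([.475,-.07,.15],tool(0,5))
E
```

```text
time: 10.0
position: [0.4643, -0.0806, 0.1275]
tool_rot: [1.583, 1.885, -0.649]
ft_force: [0.1, 0.0, -1.5]
grip_width: 0.553
grip_force: 20.0
[ 0.46425721 -0.08061156  0.12754708] [ 0.39  0.21 -0.9   2.11  0.92  1.37 -0.77]
shift [  9.1  14.8 -21.7] turn [ 0.3 89.6 11.2]
shift [ 3.7 12.4 -8.5] turn [ 2.2 44.8  4.7]
```

```bash
python3 -m jog '[[[1,1,-2,0,8,1,30],[2,3,-4,0,16,2,30],[3,4,-6,0,24,3,30],[4,6,-8,0.1,32,4,30],[4,7,-10,0.1,40,5,30],[5,8,-12,0.2,48,6,30],[6,9,-14,0.2,56,7,30],[7,11,-16,0.2,64,8,30],[7,12,-18,0.3,72,9,30],[8,13,-20,0.3,80,10,30]]]'
python3 - <<'E'
from h import *
from bench import ctrl
s=ctrl.get_state();print(s["position"],s["joint_positions"].round(2))
plan([.475,-.07,.15],tool(-45,0))
E
```

```text
time: 11.0
position: [0.4724, -0.0598, 0.1338]
tool_rot: [-1.851, -1.88, -0.604]
ft_force: [0.6, -0.5, -1.4]
grip_width: 0.548
grip_force: 20.0
[ 0.4724006  -0.05984735  0.13383385] [ 1.01  0.3  -0.6   1.87 -0.41  1.32  0.58]
shift [ 4.2  2.7 -0.3] turn [-0.2  9.3  0.9]
```

```bash
python3 -m jog '[[[4,3,0,0,4.5,0.5,30],[4,3,0,0,9.3,0.9,30],[4,3,0,0,9.3,0.9,30],[4,3,0,0,9.3,0.9,30]]]'
python3 - <<'E'
from h import *
plan([.475,-.07,.034],tool(-45,0))
E
```

```text
time: 11.4
position: [0.4749, -0.0556, 0.1356]
tool_rot: [-1.76, -1.763, -0.721]
ft_force: [-0.3, 0.0, -1.3]
grip_width: 0.552
grip_force: 20.0
shift [-81.7   0.5  81. ] turn [-0.3  0.3 -0. ]
```

```bash
python3 -m jog '[[[-25,0,25,0,0,0,30],[-50,0,50,0,0,0,30],[-68,0,68,0,0,0,30],[-77,0,77,0,0,0,30],[-81,0,81,0,0,0,30],[-81,0,81,0,0,0,30],[-81,0,81,0,0,0,30]]]'
python3 -m jog '[[[-1,0,1,0,0,0,30],[-1,0,1,0,0,0,30],[-1,0,1,0,0,0,30]]]'
python3 -m jog '[[[-1,0,1,0,0,0,30],[-1,0,1,0,0,0,30],[-1,0,1,0,0,0,30]]]'
python3 - <<'E'
from h import *
from bench import ctrl
d=ctrl.get_image("side"); 
cv2.imwrite("pics/s2.png",cv2.resize(d["image"][130:290,210:410,::-1],None,fx=3,fy=3,interpolation=2))
E
```

```text
time: 12.1
position: [0.4762, -0.0565, 0.0232]
tool_rot: [-1.761, -1.767, -0.723]
ft_force: [-0.2, 0.0, -1.3]
grip_width: 0.55
grip_force: 20.0
time: 12.4
position: [0.4756, -0.0566, 0.021]
tool_rot: [-1.761, -1.765, -0.723]
ft_force: [0.6, -0.4, -0.2]
grip_width: 0.55
grip_force: 20.0
time: 12.7
position: [0.4753, -0.0564, 0.0192]
tool_rot: [-1.76, -1.764, -0.722]
ft_force: [0.1, 0.4, -1.1]
grip_width: 0.55
grip_force: 20.0
```

View pics/s2.png

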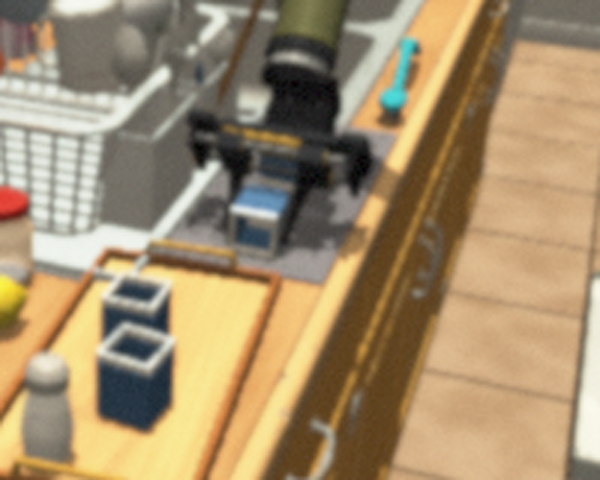

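The side crop shows the cup held on its side, mouth towards the tray at (258,230), just above the mat. I'll lower it in 1 mm steps until I feel contact.

```bash
python3 -m jog '[[[-0.7,0,0.7,0,0,0,30],[-0.7,0,0.7,0,0,0,30],[-0.7,0,0.7,0,0,0,30]]]'|egrep 'pos|ft'
python3 -m jog '[[[-0.7,0,0.7,0,0,0,30],[-0.7,0,0.7,0,0,0,30],[-0.7,0,0.7,0,0,0,30]]]'|egrep 'pos|ft'
python3 -m jog '[[[-0.7,0,0.7,0,0,0,30],[-0.7,0,0.7,0,0,0,30],[-0.7,0,0.7,0,0,0,30]]]'|egrep 'pos|ft'
```

```text
position: [0.4754, -0.0564, 0.0188]
ft_force: [-1.1, -1.2, 5.2]
position: [0.4754, -0.0564, 0.0187]
ft_force: [-3.5, -2.8, 10.8]
position: [0.4754, -0.0565, 0.0186]
ft_force: [-5.4, -4.8, 15.5]
```

```bash
python3 -m jog '[[[1,0,-1,0,0,0,30],[1,0,-1,0,0,0,30],[1,0,-1,0,0,0,70],[1,0,-1,0,0,0,70],[1,0,-1,0,0,0,80],[1,0,-1,0,0,0,80]]]'
python3 -m jog '[[[0,0,-10,0,0,0,80],[0,0,-35,0,0,0,80],[0,0,-75,0,0,0,80],[0,0,-110,0,0,0,80],[0,0,-120,0,0,0,80],[0,0,-120,0,0,0,80]]]'
python3 - <<'E'
from h import *
from bench import ctrl
s=ctrl.get_state();print(s["position"],s["joint_positions"].round(2))
sc=ctrl.get_image("side")
for c,p in blobs(sc,.012,.075,(.38,.6,-.16,.0)): print(c.round(),len(p),p.min(0).round(3),p.max(0).round(3))
r=tool(40,0); g=np.array([.475,-.07,.031]); plan(g-r.apply([0,0,.13]),r)
E
```

```text
time: 14.25
position: [0.4753, -0.0563, 0.0175]
tool_rot: [-1.76, -1.765, -0.722]
ft_force: [0.5, 0.8, -0.4]
grip_width: 0.83
grip_force: 0.0
time: 14.85
position: [0.4764, -0.1427, 0.1037]
tool_rot: [-1.764, -1.766, -0.724]
ft_force: [0.3, 1.6, -0.5]
grip_width: 0.918
grip_force: 0.0
[ 0.47641549 -0.14268411  0.10366932] [ 1.08  0.52 -0.53  1.72 -0.39  1.42  0.71]
[298. 197.] 154 [ 0.451 -0.103  0.013] [ 0.5   -0.043  0.057]
shift [110.3  -0.3  90.6] turn [ -0.1 -84.7   0.2]
```

```bash
python3 -m jog '[[[15,0,-15,0,0,0,87],[45,0,-45,0,0,0,87],[55,0,-45,0,-8.5,0,87],[65,0,-45,0,-17,0,87],[75,0,-45,0,-25.5,0,87],[85,0,-45,0,-34,0,87],[95,0,-40,0,-42.5,0,87],[105,0,-35,0,-51,0,87],[115,0,-30,0,-59.5,0,87],[125,0,-20,0,-68,0,87]]]'
python3 - <<'E'
from h import *
from bench import ctrl
s=ctrl.get_state();print(s["position"],s["joint_positions"].round(2))
r=tool(45,0); g=np.array([.4755,-.072,.031]); plan(g-r.apply([0,0,.13]),r)
E
```

```text
time: 15.9
position: [0.4752, -0.0648, 0.2056]
tool_rot: [1.987, 1.997, -0.416]
ft_force: [0.2, 0.3, -2.2]
grip_width: 1.001
grip_force: 0.0
[ 0.47520951 -0.06479085  0.20560007] [ 0.63  0.03 -0.86  1.9   0.44  1.35 -0.35]
shift [103.9   0.5  59.3] turn [  0.2 -21.3   0.2]
```

```bash
python3 -m jog '[[[35,0,20,0,-7,0,87],[70,0,40,0,-14,0,87],[104,0,59,0,-21.3,0,87],[104,0,59,0,-21.3,0,87],[104,0,59,0,-21.3,0,87],[104,0,59,0,-21.3,0,87]]]'
python3 - <<'E'
from h import *
from bench import ctrl
s=ctrl.get_state();print(s["position"],s["joint_positions"].round(2))
r=tool(45,0); g=np.array([.4755,-.072,.031]); plan(g,r)
E
```

```text
time: 16.5
position: [0.4752, 0.006, 0.1103]
tool_rot: [1.76, 1.768, -0.724]
ft_force: [-0.0, -0.2, 1.2]
grip_width: 0.999
grip_force: 0.0
[0.47520682 0.00597588 0.11032746] [ 0.2   0.47 -0.89  1.91  0.9   1.62 -1.03]
shift [1.000e-01 0.000e+00 1.302e+02] turn [ 0.1 -0.4  0.2]
```

```bash
python3 -m jog '[[[0,0,40,0,0,0,87],[0,0,80,0,0,0,87],[0,0,110,0,0,0,87],[0,0,124,0,0,0,87],[0,0,130,0,0,0,87],[0,0,130,0,0,0,87],[0,0,130,0,0,0,87],[0,0,130,0,0,0,30],[0,0,130,0,0,0,30],[0,0,130,0,0,0,30]]]' 20
python3 -m jog '[[[0,0,0,0,0,0,30],[0,0,0,0,0,0,30],[0,0,0,0,0,0,30],[0,0,0,0,0,0,30],[-10,0,-10,0,0,0,30],[-30,0,-30,0,0,0,30],[-55,0,-55,0,0,0,30],[-75,0,-75,0,0,0,30],[-85,0,-85,0,0,0,30],[-85,0,-85,0,0,0,30]]]'
python3 - <<'E'
from h import *
from bench import ctrl
s=ctrl.get_state();print(s["position"],s["joint_positions"].round(2))
plan([.49,.075,.15],tool(-45,0))
E
```

```text
time: 17.5
position: [0.4757, -0.0844, 0.0174]
tool_rot: [1.761, 1.769, -0.723]
ft_force: [-0.0, 0.5, -0.8]
grip_width: 0.811
grip_force: 0.0
time: 18.5
position: [0.4766, -0.0858, 0.1397]
tool_rot: [1.762, 1.765, -0.72]
ft_force: [0.5, 0.1, -1.3]
grip_width: 0.553
grip_force: 20.0
[ 0.47661712 -0.08579079  0.13966298] [ 0.39  0.32 -0.88  1.98  0.9   1.51 -0.84]
shift [ 126.2   13.9 -120.1] turn [ 0.2 89.6  0.2]
```

```bash
python3 -m jog '[[[12,1,-12,0,8.3,0,30],[25,3,-24,0,16.6,0,30],[38,4,-36,0,25,0,30],[50,5,-48,0,33.3,0,30],[63,7,-60,0,41.6,0,30],[75,8,-72,0,50,0,30],[88,10,-84,0,58,0,30],[100,11,-96,0,66.5,0,30],[113,13,-108,0,75,0,30],[126,14,-120,0,83,0,30]]]'
python3 - <<'E'
from h import *
plan([.49,.075,.15],tool(-45,0))
E
```

```text
time: 19.5
position: [0.4889, 0.0874, 0.1337]
tool_rot: [-1.831, -1.831, -0.64]
ft_force: [0.2, 0.0, -2.0]
grip_width: 0.555
grip_force: 20.0
shift [ 2.6  1.1 -1.6] turn [-0.1  6.3 -0.1]
```

```bash
python3 -m jog '[[[2,1,-1,0,6.3,0,30],[2,1,-1,0,6.3,0,30],[2,1,-1,0,6.3,0,30],[2,1,-1,0,6.3,0,30]]]'
python3 - <<'E'
from h import *
from bench import ctrl
s=ctrl.get_state();print(s["position"],s["joint_positions"].round(2))
plan([.49,.075,.06],tool(-45,0))
d=ctrl.get_image("side"); P=cloud(d)
cv2.imwrite("pics/s3.png",cv2.resize(d["image"][130:310,170:400,::-1],None,fx=3,fy=3,interpolation=2))
for c,p in blobs(d,.06,.2,(.44,.54,.04,.12)): print(c.round(),len(p),p.min(0).round(3),p.max(0).round(3))
E
```

```text
time: 19.9
position: [0.4898, 0.09, 0.1367]
tool_rot: [-1.76, -1.768, -0.72]
ft_force: [0.2, 0.8, -1.7]
grip_width: 0.551
grip_force: 20.0
[0.48982317 0.09000494 0.13673056] [ 1.1   0.38 -0.94  1.95 -0.5   1.17  0.43]
shift [-64.4   0.3  63.1] turn [-0.3  0.4  0.2]
[276. 190.] 295 [0.466 0.084 0.123] [0.512 0.108 0.17 ]
```

View pics/s3.png

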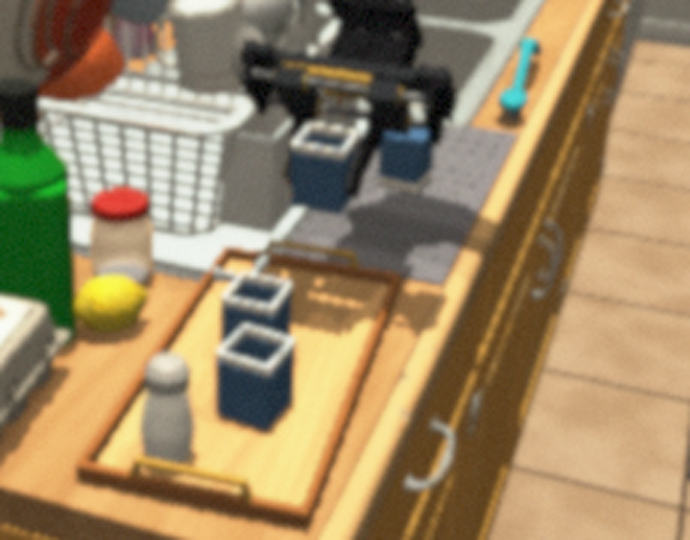

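The side crop shows the turned cup upright, with its white rim at (328,135), above the empty half of the tray. I'll lower it gently until it touches.

```bash
python3 -m jog '[[[-15,0,15,0,0,0,30],[-35,0,35,0,0,0,30],[-52,0,52,0,0,0,30],[-65,0,65,0,0,0,30],[-72,0,72,0,0,0,30],[-75,0,75,0,0,0,30],[-75,0,75,0,0,0,30],[-75,0,75,0,0,0,30]]]'|egrep 'pos|ft'
python3 -m jog '[[[-1,0,1,0,0,0,30],[-2,0,2,0,0,0,30],[-2,0,2,0,0,0,30],[-2,0,2,0,0,0,30]]]'|egrep 'pos|ft'
python3 -m jog '[[[-1,0,1,0,0,0,30],[-1,0,1,0,0,0,30],[-1,0,1,0,0,0,30]]]'|egrep 'pos|ft'
```

```text
position: [0.4906, 0.0885, 0.0312]
ft_force: [-0.2, 1.6, -1.0]
position: [0.49, 0.0883, 0.0276]
ft_force: [0.1, 0.1, -0.9]
position: [0.4899, 0.0884, 0.0261]
ft_force: [0.1, -0.8, -0.4]
```

```bash
for i in 1; do python3 -m jog '[[[-0.7,0,0.7,0,0,0,30],[-0.7,0,0.7,0,0,0,30],[-0.7,0,0.7,0,0,0,30]]]'|egrep 'pos|ft'; done
python3 -m jog '[[[-0.7,0,0.7,0,0,0,30],[-0.7,0,0.7,0,0,0,30],[-0.7,0,0.7,0,0,0,30]]]'|egrep 'pos|ft'
python3 -m jog '[[[-0.7,0,0.7,0,0,0,30],[-0.7,0,0.7,0,0,0,30],[-0.7,0,0.7,0,0,0,30]]]'|egrep 'pos|ft'
```

```text
position: [0.4899, 0.0884, 0.0251]
ft_force: [0.0, 0.3, -0.7]
position: [0.4899, 0.0884, 0.0242]
ft_force: [-0.1, -0.1, -1.7]
position: [0.49, 0.0885, 0.024]
ft_force: [-2.6, -2.4, 6.7]
```

Contact. Now I release it and retreat along the tool axis.

```bash
python3 -m jog '[[[0.5,0,-0.5,0,0,0,30],[0.5,0,-0.5,0,0,0,60],[0.5,0,-0.5,0,0,0,70],[0.5,0,-0.5,0,0,0,70],[0.5,0,-0.5,0,0,0,70]]]'
python3 -m jog '[[[0,0,-8,0,0,0,70],[0,0,-30,0,0,0,70],[0,0,-65,0,0,0,70],[0,0,-100,0,0,0,70],[10,0,-130,0,0,0,70],[40,0,-160,0,0,0,70],[60,0,-180,0,0,0,70],[60,0,-180,0,0,0,70],[60,0,-180,0,0,0,70]]]'
python3 - <<'E'
from h import *
from bench import ctrl
d=ctrl.get_image("side"); sc=ctrl.get_image("scene")
cv2.imwrite("pics/s4.png",np.hstack([cv2.resize(e["image"][a:a+190,b:b+190,::-1],None,fx=2,fy=2) for e,a,b in((d,120,190),(sc,140,160))]))
for c,p in blobs(sc,.012,.075,(.38,.6,-.3,.3)): print(c.round(),len(p),p.min(0).round(3),p.max(0).round(3))
print(ctrl.get_state()["position"])
E
```

```text
time: 22.85
position: [0.4899, 0.0884, 0.0239]
tool_rot: [-1.76, -1.765, -0.723]
ft_force: [-0.6, 0.8, 0.6]
grip_width: 0.786
grip_force: 0.0
time: 23.75
position: [0.4905, 0.0038, 0.1942]
tool_rot: [-1.762, -1.766, -0.722]
ft_force: [0.6, 0.2, 0.2]
grip_width: 0.804
grip_force: 0.0
[322. 178.] 396 [ 0.462 -0.249  0.014] [ 0.515 -0.192  0.072]
[255. 227.] 82 [0.487 0.054 0.02 ] [0.514 0.083 0.06 ]
[255. 240.] 220 [0.464 0.063 0.013] [0.506 0.104 0.059]
[224. 240.] 87 [0.512 0.142 0.019] [0.541 0.172 0.059]
[225. 253.] 231 [0.492 0.149 0.012] [0.537 0.19  0.058]
[209. 264.] 108 [0.484 0.222 0.02 ] [0.512 0.255 0.06 ]
[211. 279.] 241 [0.461 0.23  0.012] [0.504 0.273 0.058]
[0.4897133  0.00428517 0.19316278]
```

View pics/s4.png

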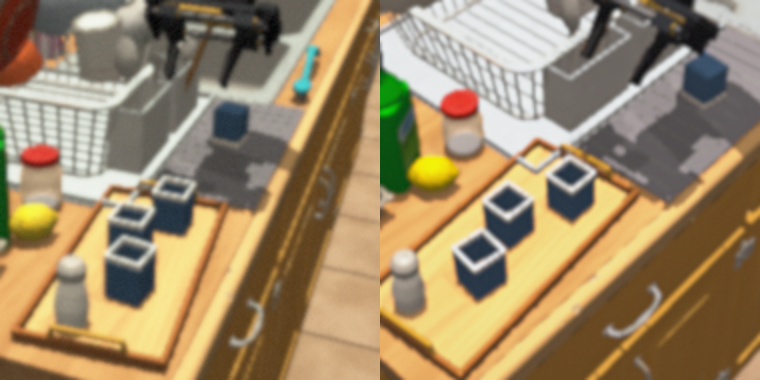

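Both views show three cups mouth up on the tray, at (480,262), (508,215) and (571,188) in the right-hand crop. The other upside-down cup is still in its place at (705,78), the mill and jar are untouched, and the gripper is clear.

```bash
python3 -c "
from bench import ctrl
print(ctrl.close_job())"
```

```text
the job is handed in; nothing more can be done
None
```

The job is handed in: three egg cups stand mouth up on the tray, the other upside-down cup, the salt mill and the jar look undisturbed in the last pictures, and the robot finished at about 24 s of the 72 s; the hand-in returned no verdict.

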